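# Clamp a moulded frame in the screw fixture

## Robot

A 6-joint arm with a two-finger parallel gripper is mounted at the origin on a cart in front of the work surface, level with it; the furniture and walls round the work are solid. World frame = base frame: x ahead of the robot, y to its left, z up, the work surface at z = 0. Lengths are in m, angles in rad, forces in N, time in s.
With the tool pointing down it reaches from about 0.35 to 0.875 m from the base axis. Payload 15.5 kg.
Tool frame: the origin (TCP) lies on the centre line of the jaws, within the pads' length; the fingertips stand 11 mm ahead of it and the grasp point (between the pads) lies 8 mm behind it; z points along the fingers, y is the line along which they close (so a half turn about z gives the same grasp; the last joint's range is limited). The gripper opens to 85 mm and grips with 20 to 120 N. Pads are 22 mm wide; open, the fingers measure 114 mm over their backs; the gripper's body (76 mm by 85 mm) begins 54 mm behind the grasp point. The pads swing forward as they close: fully open they stand 13 mm farther back than shut.
Start: joints at [-1.399, 0.494, 1.345, -0, 1.302, -0.096], TCP at [0.165, -0.603, 0.242] pointing down, gripper open.
Joint ranges: [-2.91, 2.91], [-0.82, 2.16], [0.22, 2.67], [-1.22, 4.37], [0.12, 2.79], [-3.08, 3.08]. Speed limits (rad/s): [1.89, 1.89, 2.57, 3.01, 3.01, 3.01].

## Interface

Orientations are given as a unit quaternion [x, y, z, w].
In Python, from bench import r gives the robot as it stands. The module is installed in compiled form; this text tells all that it offers.
- The arm moves only by the shell command python3 -m pendant 'ROWS' [FORCE]. ROWS is JSON, a list of rows, each an object with "offset": the shift along the world's x, y, z in mm, a list of three; "angular": the turn, a rotation vector about the world's x, y, z in degrees, a list of three; "hand": the opening, from 0 (shut) to 1 (fully open). A call has exactly 5 rows; each row shifts and turns the commanded pose from where the row before left it; what a row does not reach is not made up. A row lasts 1/12 s, in which the tool goes at most 41.7 mm and 7.16 degrees, less where a joint would pass 70% of its speed; a pose out of reach is approached as far as the arm can. A call is refused whole if a number of a shift passes 41.7 or a number of a turn 7.16, either way. A call with a gripper value outside its range is refused whole. The fingers move at their own pace and stop on an object; FORCE is the grip in N (left out, the last holds). Time passes only in rows, so rows that do not move let the fingers close, or fill a call up. It gives the time, the measured TCP pose, the force, the opening and the grip force at its end, in the units of the state.
- r.observe(): the state, without advancing time (a new reading comes with each control period).
- r.grab_frame(name): name is "scene" or "top"; returns (picture, depth): 480x640x3 uint8, red, green, blue; 480x640 float32, m along the optical axis (not along the pixel's ray), 0 where there is no reading.
- r.camera_params(name): a dict with "mtx" (3x3 intrinsics, pixels), "camera_from_world" (4x4, takes a point from world to camera coordinates). Camera axes: x right, y down, z forward; pixel columns grow to the right and rows downward; lengths in m; the calibration is good to about 2 mm. A picture is of the moment at which its call begins. camera_params takes no time and is no camera call.
- r.job_done(): hands the job in; it is judged then, once.
Trained networks look in the newest picture that a camera, given by its name, has taken for a name from the list of things; names that differ only in an ending like _2 or _b are one class to them, and where a whole thing is asked for, a point or a joint stands for the part that bears it (a point fixed in the world has none). Each returns a list of dicts, best first, with "score" (0 to 1); they miss things now and then, are a little off and sometimes report something else, mostly with a low value. They report only what shows in the picture. A call takes as long as a camera call.
- r.look_for(query, camera): "point" ([row, column] in pixels, amid what is visible of it).
- r.masks_of(query, camera): "mask" (480x640 bool, what is visible of it) and "point" ([row, column] in pixels, amid what is visible of it).
The state is a dict: "time": time; "qpos": joint angles; "qvel": joint speeds; "joint_efforts": joint torques, N m; "position": TCP position; "eef_rot": TCP orientation; "contact_force": force on the tool from outside, world axes, zero at the start; "torque": the same for the moment, N m; "finger_gap": finger opening in m; "finger_force": force on a finger pad.
Only numpy, scipy, OpenCV 4.12 (cv2) and the standard library are available. Lean on these libraries where they do the work, as an engineer would, in place of code of your own. Each camera call takes 0.05 s, during which the arm holds its last target. There are 200 camera calls.

## Task

Clamp the moulded frame in the screw fixture for trimming. First slide it back under the raised screw until its far bar sits home and square against both locating pins; then screw the T-handle down, clockwise, until the foot holds the bar firmly, hand-tight, without crushing the moulding. Let go of the handle and leave the cutters, the marker and the spray can where they are.

Things in the scene. Friction and masses are not known exactly. Their poses are not given: they have to be found in the camera images.
- clamp_fixture: the screw fixture, fixed to the bench: a 270 x 260 mm aluminium plate, 10 mm thick, with two upright locating pins and a grey cast C-shaped bracket that carries the T-handle screw. Origin: on the plate's underside; +x points from the open side, where the frame is slid in, towards the bracket; z up. The plate reaches from x = -145 to +125 and y = -130 to +130 mm
- seat (a point): point on the plate's top below the screw axis, at x = 50, y = 0, z = 10 mm of the fixture. The bracket's foot and column stand behind it, from x = 71 mm; the bracket's arm reaches over it, its top 82 mm above the bench
- pin_left (a point): centre of the top of the left locating pin, a steel dowel 10 mm in diameter, 22 mm high above the plate, at x = 61, y = +75 mm of the fixture; the side that stops the frame lies at x = 56 mm
- pin_right (a point): the same on the right locating pin, at x = 61, y = -75 mm of the fixture
- work_frame: the loose black moulded frame lying on the plate: a flat oblong ring, 165 x 376 mm, about 14 mm thick (up to 1 mm less), 0.15 kg. Origin: centre of its underside; its y runs along the long sides, its x from the far bar to the near bar (against the fixture's x). The long sides are straight bars 12 mm wide, 250 mm long, centre lines 76 mm either side of the origin
- frame_far_bar (a point): middle of the frame's far bar (the one nearer the pins; a small pierced V-shaped lug is on its inner side), half-way up. With the frame home it is at x = 49 to 50 mm of the fixture
- frame_near_bar (a point): middle of the frame's near bar, half-way up, 152 mm from frame_far_bar; the place to pinch the frame. With the frame home it is at x = -103 to -102 mm of the fixture, 17 mm above the bench; the plate's top is at 10 mm. Pushed off-centre or with a rubbing finger the long frame jams askew on one pin: turn it square first
- screw: the clamp screw with its T-handle, upright, turning about z in the bracket. It sinks 5 mm with each full turn clockwise as seen from above, 2.5 mm a half turn, and stays where it is left. Origin: centre of the lower face of the black foot, 28 mm across, at its lower end
- nose_tip (a point): centre of the foot's lower face, on the screw axis. At the start it is 3 to 6 mm above the frame's top, about 1 to 2.5 half turns from touching. The measured height is too coarse to stop by (1 mm of screw travel after touching is 1.3 rad): feel the torque on the handle
- handle_hub (a point): on the screw axis at the height of the T-handle's bar, 84 mm above the foot's lower face; the hub is 25 mm in diameter and ends 12 mm above this point. Torque: turning freely about 0.05 N m; after the foot touches it climbs about 0.05 N m for each 0.1 rad; 0.25 N m (5 N at 50 mm), some 0.4 rad after touching, is a firm hold; 0.5 N m, some 0.8 rad after, crushes the frame
- handle_end_a (a point): point on the T-handle's bar 50 mm from the axis, towards one end: the place to grip or push that end. The bar is a level round steel rod, 12 mm thick and 140 mm long over its 17 mm end caps, which begin 60 mm from the axis; nothing stands within 25 mm beside it or below its ends down to the bracket's arm, 20 mm lower
- handle_end_b (a point): the same point on the opposite end of the bar, 50 mm from the axis on the other side
- cutters: side cutters with red handles, 56 x 129 x 13 mm, lying loose on the bench to the right of the fixture; leave them there. Origin: centre of their underside
- marker: black marker pen, 18 mm thick and 128 mm long, lying loose on the bench behind the fixture; leave it there. Origin: centre of one end face, its z axis along the pen
- spray_can: orange and white spray can, 66 mm in diameter and 231 mm high, standing on the bench at the left behind the trimming fixture; leave it there. Origin: centre of its underside

How it is judged:
By the outcome, as a careful person would: the job done as asked, in the order asked, and still so for the second after the job is handed in, with the robot touching nothing.
It also fails if it takes over 72 s, if anything falls off the work surface, if the arm or the gripper's body presses on something with over 40 N, if the wrist force passes 120 N, or if a joint passes its speed limit or range.

## Working session

There is one attempt and no reset: what is moved stays moved. The work goes in short steps, Python scripts to look and compute and a shell command to move; the robot and the scene stay as the last step left them, time stands still between calls to the robot, and variables do not carry over. Pictures are saved under pics/ and viewed, at most 10 in all, crops included, and the job is handed in when it is done.

```bash
mkdir -p pics; cat > h.py <<'E'
from bench import r
import numpy as np, cv2
def w(cam,px,depth=None,z=None):
    p=r.camera_params(cam);K=np.array(p["mtx"]);T=np.linalg.inv(np.array(p["camera_from_world"]))
    ray=np.linalg.inv(K)@[px[1],px[0],1]
    if z is None: return T[:3,:3]@(ray*depth)+T[:3,3]
    d=T[:3,:3]@ray; return T[:3,3]+d*(z-T[2,3])/d[2]
def d_at(D,px,k=2):
    a=D[int(px[0])-k:int(px[0])+k+1,int(px[1])-k:int(px[1])+k+1];a=a[a>0];return float(np.median(a)) if a.size else 0
E
python3 - <<'E'
from h import *
np.set_printoptions(precision=4,suppress=True)
ims=[]
for c in("scene","top"):
    I,D=r.grab_frame(c);cv2.imwrite(f"pics/{c}0.png",I[:,:,::-1]);np.save(f"{c}.npy",D)
    for n in["frame_far_bar","frame_near_bar","pin_left","pin_right","handle_hub","handle_end_a","nose_tip","work_frame","clamp_fixture","seat"]:
        L=r.look_for(n,c)
        for l in L[:2]:
            d=d_at(D,l["point"]);print(c,n,round(l["score"],2),np.round(l["point"]),w(c,l["point"],d))
s=r.observe();print(s["time"],s["position"],s["eef_rot"],s["contact_force"],s["torque"])
E
```

```text
scene frame_far_bar 0.87 [266. 283.] [ 0.5246 -0.129   0.0179]
scene frame_far_bar 0.5 [266. 323.] [ 0.4925 -0.2879  0.1117]
scene frame_near_bar 0.65 [305. 270.] [ 0.3905 -0.208   0.0178]
scene pin_left 0.87 [300. 302.] [ 0.4574 -0.2507  0.0098]
scene pin_right 0.56 [302. 302.] [ 0.4551 -0.2523  0.0083]
scene pin_right 0.33 [268. 289.] [ 0.5323 -0.1445  0.0128]
scene handle_hub 0.63 [262. 327.] [ 0.5041 -0.2908  0.1176]
scene handle_hub 0.37 [270. 278.] [ 0.5113 -0.1241  0.0123]
scene handle_end_a 0.59 [266. 326.] [ 0.4947 -0.293   0.1133]
scene work_frame 0.55 [269. 291.] [ 0.5401 -0.1447  0.0052]
scene clamp_fixture 0.94 [303. 302.] [ 0.4514 -0.255   0.0088]
scene seat 0.96 [302. 298.] [ 0.4452 -0.2463  0.0101]
top frame_far_bar 0.61 [273. 338.] [ 0.4683 -0.2859  0.0105]
top frame_near_bar 0.61 [269. 336.] [ 0.4765 -0.2802  0.0187]
top pin_left 0.56 [257. 344.] [ 0.4992 -0.2939  0.1179]
top pin_right 0.94 [256. 346.] [ 0.5048 -0.3033  0.0126]
top handle_hub 0.94 [229. 354.] [ 0.5531 -0.3142  0.1249]
top handle_end_a 0.78 [231. 355.] [ 0.5504 -0.3154  0.1245]
top nose_tip 0.73 [227. 353.] [ 0.5575 -0.3117  0.1257]
top work_frame 0.85 [272. 338.] [ 0.4713 -0.2854  0.0144]
top work_frame 0.4 [228. 352.] [ 0.5544 -0.3085  0.1253]
top clamp_fixture 0.62 [262. 343.] [ 0.4906 -0.2918  0.1145]
top clamp_fixture 0.41 [230. 351.] [ 0.552  -0.3083  0.1248]
top seat 0.72 [261. 347.] [ 0.4939 -0.3044  0.0178]
top seat 0.61 [272. 334.] [ 0.4705 -0.276   0.0112]
1.1 [ 0.1648 -0.6029  0.2423] [ 0.9911  0.133  -0.     -0.    ] [ 0.0632 -0.0754  0.0244] [-0.0011 -0.0449 -0.0168]
```

```bash
python3 - <<'E'
import cv2
I=cv2.imread("pics/top0.png");cv2.imwrite("pics/topc.png",cv2.resize(I[160:370,200:480],None,fx=2.85,fy=2.85,interpolation=cv2.INTER_CUBIC))
E
```

```text
(no output)
```

View pics/topc.png

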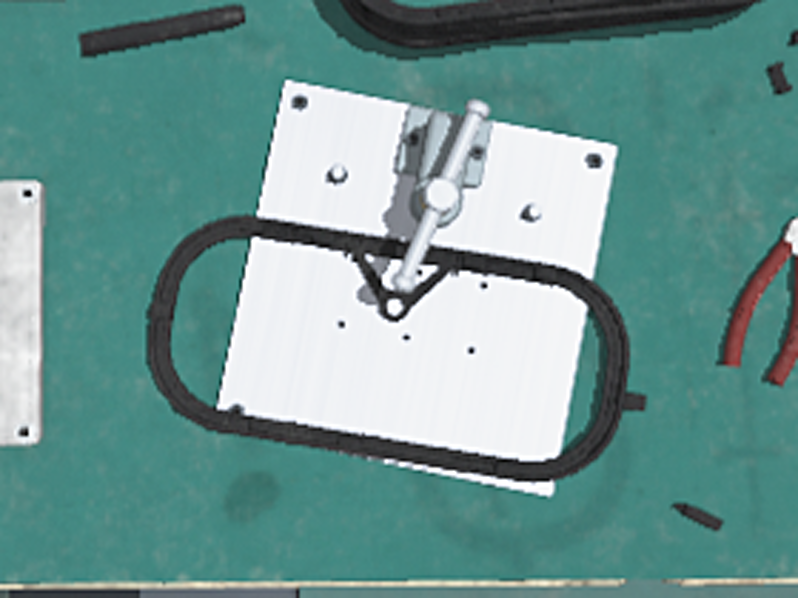

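View pics/scene0.png

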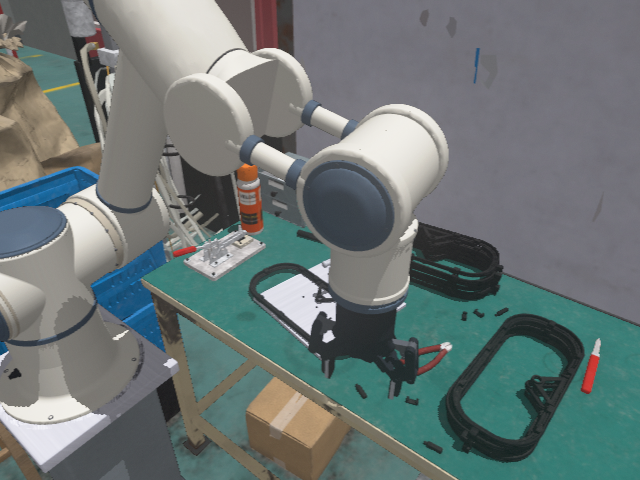

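The top crop shows the plate with corners near crop px (285,80), (617,147), (552,495) and (217,408). The pins are at (337,172) and (531,211), and the handle runs from (478,107) through the hub at (441,197) to (403,283). The black frame lies in front of the pins, slightly turned from the plate. The scene view is mostly blocked by the gripper.

```bash
cat > m.py <<'E'
from h import *
np.set_printoptions(precision=4,suppress=True)
def line(I,guess,c):  # fit bar centre line: dark pixels near guess line, between crop pts
    pass
def bars(I,F,R,xs,tol=.03,z=.024):
    """dark pixels at frame height -> fixture coords; fit far/near bar lines x=a+b*y"""
    g=I.max(2); rr,cc=np.nonzero(g<75)
    P=np.array([w("top",(a,b),z=z) for a,b in zip(rr,cc)])
    q=(P[:,:2]-F)@R
    out=[]
    for x0 in xs:
        pts=[]
        for yb in np.arange(-.095,.096,.005):
            if abs(yb)<.045 : continue
            s=q[(abs(q[:,1]-yb)<.0025)&(abs(q[:,0]-x0)<tol)]
            if len(s)>3: pts.append((yb,(s[:,0].max()+s[:,0].min())/2))
        pts=np.array(pts)
        for _ in range(3):
            b,a=np.polyfit(pts[:,0],pts[:,1],1);e=abs(pts[:,1]-a-b*pts[:,0]);pts=pts[e<max(.003,2*np.median(e))]
        out.append((a,np.degrees(np.arctan(b)),len(pts)))
    return out
E
python3 - <<'E'
from m import *
cr=lambda p:(p[1]/2.85+160,p[0]/2.85+200)
C=[w("top",cr(p),z=.010)[:2] for p in[(285,80),(617,147),(552,495),(217,408)]]
pl=[w("top",cr(p),z=.032)[:2] for p in[(337,169),(531,209)]]
print("corners",C);print("pins",pl)
# fixture from corners+pins rigid fit
A=np.array([[125,130],[125,-130],[-145,-130],[-145,130],[61,75],[61,-75]])/1e3
B=np.array(C+pl);M,_=cv2.estimateAffinePartial2D(A,B,ransacReprojThreshold=.01)
print("scale",np.hypot(*M[:,0]));th=np.arctan2(M[1,0],M[0,0])
R=np.array([[np.cos(th),-np.sin(th)],[np.sin(th),np.cos(th)]]);F=(B-A@R.T).mean(0)
print("F",F,"yaw",np.degrees(th),"res",B-A@R.T-F)
np.savez("fix.npz",F=F,R=R)
D=np.load("top.npy")
for n,p in[("hub",(441,192)),("e1",(478,107)),("e2",(403,283))]:
    k=cr(p);print(n,w("top",k,d_at(D,k,1)), w("top",k,z=.118))
print("axis from fixture",F+R@[.05,0])
I=cv2.imread("pics/top0.png")
print(bars(I,F,R,(.02,-.12)))
g=(I.max(2)<75).astype(np.uint8);g[:, :200]=0;n,L,S,_=cv2.connectedComponentsWithStats(g)
i=max((k for k in range(1,n) if 200<S[k][0]<300 and 230<S[k][1]<260),key=lambda k:S[k][4]);print(S[i])
rr,cc=np.nonzero(L==i);P=np.array([w("top",(a,b),z=.024)[:2] for a,b in zip(rr,cc)]).astype(np.float32)
q=(P-F)@R;print("frame rect world",cv2.minAreaRect(P*1000),"fix",cv2.minAreaRect((q*1000).astype(np.float32)),q.min(0),q.max(0))
E
```

```text
corners [array([ 0.655 , -0.2036]), array([ 0.6007, -0.4573]), array([ 0.3388, -0.4022]), array([ 0.4052, -0.1512])]
pins [array([ 0.5833, -0.2434]), array([ 0.552 , -0.3877])]
scale 0.9956036153141179
F [ 0.5091 -0.3047] yaw -11.92645291324799 res [[-0.0033 -0.0002]
 [-0.0039  0.0005]
 [-0.0015 -0.0002]
 [ 0.0111 -0.0036]
 [-0.001   0.0006]
 [-0.0013  0.003 ]]
hub [ 0.5565 -0.3147  0.1257] [ 0.5572 -0.3152  0.118 ]
e1 [ 0.6149 -0.341   0.1212] [ 0.6154 -0.3413  0.118 ]
e2 [ 0.4955 -0.2885  0.1222] [ 0.4956 -0.2886  0.118 ]
axis from fixture [ 0.558  -0.3151]Traceback (most recent call last):
  File "<stdin>", line 18, in <module>
  File "m.py", line 8, in bars
    P=np.array([w("top",(a,b),z=z) for a,b in zip(rr,cc)])
                ~^^^^^^^^^^^^^^^^^
  File "h.py", line 4, in w
    p=r.camera_params(cam);K=np.array(p["mtx"]);T=np.linalg.inv(np.array(p["camera_from_world"]))
ValueError: time passes only in moves, steps and waits
```

```bash
cat > h.py <<'E'
from bench import r
import numpy as np, cv2
_c={}
def w(cam,px,depth=None,z=None):
    if cam not in _c:
        p=r.camera_params(cam);_c[cam]=(np.linalg.inv(np.array(p["mtx"])),np.linalg.inv(np.array(p["camera_from_world"])))
    Ki,T=_c[cam];ray=Ki@[px[1],px[0],1]
    if z is None: return T[:3,:3]@(ray*depth)+T[:3,3]
    d=T[:3,:3]@ray; return T[:3,3]+d*(z-T[2,3])/d[2]
def d_at(D,px,k=2):
    a=D[int(px[0])-k:int(px[0])+k+1,int(px[1])-k:int(px[1])+k+1];a=a[a>0];return float(np.median(a)) if a.size else 0
E
python3 - <<'E'
from m import *
cr=lambda p:(p[1]/2.85+160,p[0]/2.85+200)
C=[w("top",cr(p),z=.010)[:2] for p in[(285,80),(617,147),(552,495)]]
pl=[w("top",cr(p),z=.032)[:2] for p in[(337,169),(531,209)]]
A=np.array([[125,130],[125,-130],[-145,-130],[61,75],[61,-75]])/1e3
B=np.array(C+pl);a=A-A.mean(0);b=B-B.mean(0)
H=a.T@b;th=np.arctan2(H[0,1]-H[1,0],H[0,0]+H[1,1])
R=np.array([[np.cos(th),-np.sin(th)],[np.sin(th),np.cos(th)]]);F=(B-A@R.T).mean(0)
print("F",F,"yaw",np.degrees(th),"res",B-A@R.T-F)
np.savez("fix.npz",F=F,R=R)
print("axis",F+R@[.05,0])
I=cv2.imread("pics/top0.png")[:345]
print(bars(I,F,R,(.02,-.12)))
g=(I.max(2)<75).astype(np.uint8);g[:, :200]=0;n,L,S,_=cv2.connectedComponentsWithStats(g)
i=max((k for k in range(1,n) if 200<S[k][0]<300 and 230<S[k][1]<260),key=lambda k:S[k][4]);print(S[i])
rr,cc=np.nonzero(L==i);P=np.array([w("top",(a,b),z=.024)[:2] for a,b in zip(rr,cc)]).astype(np.float32)
q=(P-F)@R;print("world",cv2.minAreaRect(P*1000),"fix",cv2.minAreaRect((q*1000).astype(np.float32)),q.min(0),q.max(0))
E
```

```text
F [ 0.5069 -0.304 ] yaw -11.9264541740359 res [[-0.0011 -0.0009]
 [-0.0017 -0.0003]
 [ 0.0007 -0.0009]
 [ 0.0012 -0.0002]
 [ 0.0009  0.0023]]
axis [ 0.5558 -0.3144]
[(np.float64(0.01355518789603046), np.float64(-2.368328265484545), 19), (np.float64(-0.13345418932830694), np.float64(-2.26902556498871), 21)]
[ 252  236  175   93 3181]
world ((449.04937744140625, -285.84490966796875), (375.0130920410156, 161.8297119140625), 80.39866638183594) fix ((-60.37468719482422, 5.8245086669921875), (161.8297119140625, 375.0130920410156), 2.3250784873962402) [-0.146  -0.1817] [0.0241 0.1932]
```

```bash
R='{"offset":[14,22,-6],"angular":[0,0,4.34],"hand":0.5}'; 
python3 -m pendant '[{"offset":[14,22,-6],"angular":[0,0,4.34],"hand":0.5},{"offset":[14,22,-6],"angular":[0,0,4.34],"hand":0.5},{"offset":[14,22,-6],"angular":[0,0,4.34],"hand":0.5},{"offset":[14,22,-6],"angular":[0,0,4.34],"hand":0.5},{"offset":[14,22,-6],"angular":[0,0,4.34],"hand":0.5}]' 40
python3 -m pendant '[{"offset":[14,22,-6],"angular":[0,0,4.34],"hand":0.5},{"offset":[14,22,-6],"angular":[0,0,4.34],"hand":0.5},{"offset":[14,22,-6],"angular":[0,0,4.34],"hand":0.5},{"offset":[14,22,-6],"angular":[0,0,4.34],"hand":0.5},{"offset":[14,22,-6],"angular":[0,0,4.34],"hand":0.5}]'
python3 -m pendant '[{"offset":[14,22,-6],"angular":[0,0,4.34],"hand":0.5},{"offset":[14,22,-6],"angular":[0,0,4.34],"hand":0.5},{"offset":[14,22,-6],"angular":[0,0,4.34],"hand":0.5},{"offset":[14,22,-6],"angular":[0,0,4.34],"hand":0.5},{"offset":[13,22,-6],"angular":[0,0,4.34],"hand":0.5}]'
python3 - <<'E'
from h import *
s=r.observe();print(s["qpos"],s["eef_rot"],2*np.degrees(np.arctan2(s["eef_rot"][1],s["eef_rot"][0]))-90)
E
```

```text
time: 1.52
position: [0.2352, -0.4918, 0.2121]
eef_rot: [0.948, 0.319, 0.0, 0.0]
contact_force: [-0.3, -0.1, 0.0]
finger_gap: 0.0427
finger_force: 0.0
time: 1.93
position: [0.3053, -0.3819, 0.1822]
eef_rot: [0.871, 0.492, 0.0, 0.0]
contact_force: [-0.0, -0.0, 0.4]
finger_gap: 0.0427
finger_force: 0.0
time: 2.35
position: [0.3745, -0.2719, 0.1522]
eef_rot: [0.763, 0.647, 0.0, 0.0]
contact_force: [0.6, -0.3, 0.6]
finger_gap: 0.043
finger_force: 0.0
[-7.57137068e-01  3.95874114e-01  1.84330581e+00  5.57941699e-05
  9.01764302e-01 -5.93005008e-01] [7.62702472e-01 6.46749437e-01 5.74529511e-05 3.19835029e-04] -9.406056262416953
```

```bash

python3 -m pendant '[{"offset":[0,-1,-25],"angular":[0,0,0],"hand":0.5},{"offset":[0,0,-25],"angular":[0,0,0],"hand":0.5},{"offset":[0,0,-25],"angular":[0,0,0],"hand":0.5},{"offset":[0,0,-25],"angular":[0,0,0],"hand":0.5},{"offset":[0,0,-15],"angular":[0,0,0],"hand":0.5}]' 40
python3 -m pendant '[{"offset":[0,0,-6],"angular":[0,0,0],"hand":0.5},{"offset":[0,0,-6],"angular":[0,0,0],"hand":0.5},{"offset":[0,0,0],"angular":[0,0,0],"hand":0.5},{"offset":[0,0,0],"angular":[0,0,0],"hand":0.5},{"offset":[0,0,0],"angular":[0,0,0],"hand":0.5}]' 
python3 - <<'E'
from h import *
I,D=r.grab_frame("top");cv2.imwrite("pics/t1.png",cv2.resize(I[160:370,200:480],None,fx=2.85,fy=2.85,interpolation=cv2.INTER_CUBIC)[:,:,::-1])
E
```

```text
time: 2.77
position: [0.3735, -0.2735, 0.0354]
eef_rot: [0.764, 0.645, -0.0, -0.001]
contact_force: [0.1, 1.7, -0.6]
finger_gap: 0.0426
finger_force: 0.0
time: 3.18
position: [0.3742, -0.2742, 0.0261]
eef_rot: [0.764, 0.645, 0.0, 0.001]
contact_force: [-0.4, 0.1, -0.6]
finger_gap: 0.0425
finger_force: 0.0
```

View pics/t1.png

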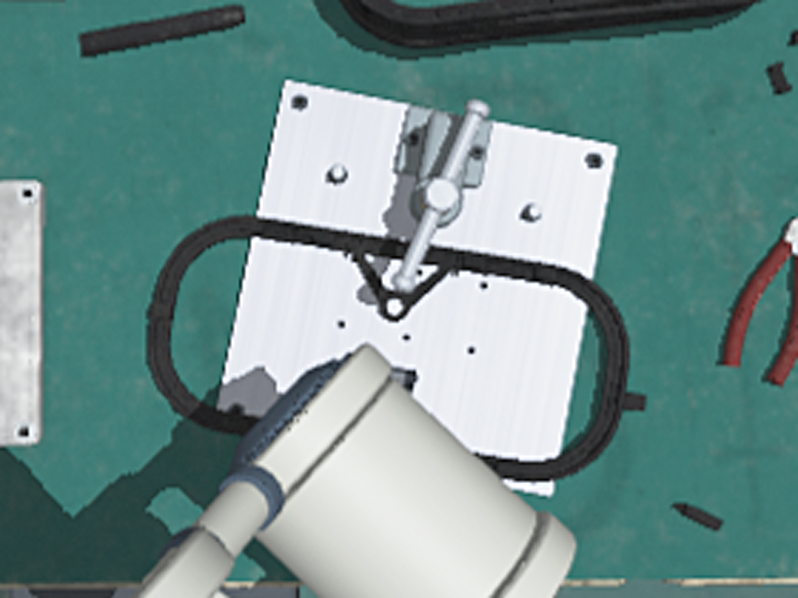

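The far bar and both pins are still visible, and the wrist covers the near bar. I'll close on the bar now.

```bash

python3 -m pendant '[{"offset":[0,0,-1],"angular":[0,0,0],"hand":0},{"offset":[0,0,0],"angular":[0,0,0],"hand":0},{"offset":[0,0,0],"angular":[0,0,0],"hand":0},{"offset":[0,0,0],"angular":[0,0,0],"hand":0},{"offset":[0,0,0],"angular":[0,0,0],"hand":0}]' 40
python3 -m pendant '[{"offset":[0,0,0],"angular":[0,0,0],"hand":0},{"offset":[0,0,0],"angular":[0,0,0],"hand":0},{"offset":[0,0,0],"angular":[0,0,0],"hand":0},{"offset":[0,0,0],"angular":[0,0,0],"hand":0},{"offset":[0,0,0],"angular":[0,0,0],"hand":0}]'
```

```text
time: 3.65
position: [0.3739, -0.274, 0.0247]
eef_rot: [0.764, 0.645, 0.0, 0.0]
contact_force: [-1.0, 0.6, 8.8]
finger_gap: 0.011
finger_force: 39.2
time: 4.07
position: [0.3739, -0.274, 0.0247]
eef_rot: [0.764, 0.645, 0.0, 0.0]
contact_force: [-1.3, 0.4, 9.2]
finger_gap: 0.0108
finger_force: 39.2
```

```bash

python3 -m pendant '[{"offset":[0,0,1],"angular":[0,0,0],"hand":0},{"offset":[0,0,0],"angular":[0,0,-0.6],"hand":0},{"offset":[0,0,0],"angular":[0,0,-0.6],"hand":0},{"offset":[0,0,0],"angular":[0,0,-0.6],"hand":0},{"offset":[0,0,0],"angular":[0,0,-0.5],"hand":0}]'
python3 -m pendant '[{"offset":[5,-1,0],"angular":[0,0,0],"hand":0},{"offset":[5,-1,0],"angular":[0,0,0],"hand":0},{"offset":[5,-1,0],"angular":[0,0,0],"hand":0},{"offset":[5,-1,0],"angular":[0,0,0],"hand":0},{"offset":[4,-1,0],"angular":[0,0,0],"hand":0}]'
python3 - <<'E'
from m import *
f=np.load("fix.npz");F,R=f["F"],f["R"]
I,D=r.grab_frame("top");np.savez
J=I.copy();cv2.imwrite("pics/t2raw.png",J[:,:,::-1])
cv2.imwrite("pics/t2.png",cv2.resize(I[200:280,240:430],None,fx=4.2,fy=4.2,interpolation=cv2.INTER_CUBIC)[:,:,::-1])
J[345:]=255
print(bars(J,F,R,(.038,),.02))
s=r.observe();print((s["position"][:2]-F)@R,s["torque"])
E
```

```text
time: 4.48
position: [0.3737, -0.2738, 0.0252]
eef_rot: [0.777, 0.629, -0.0, -0.0]
contact_force: [-0.6, -0.7, -1.2]
finger_gap: 0.0105
finger_force: 39.2
time: 4.9
position: [0.3986, -0.2791, 0.0253]
eef_rot: [0.777, 0.63, 0.0, 0.0]
contact_force: [-0.6, -0.1, -1.7]
finger_gap: 0.0109
finger_force: 39.2
[(np.float64(0.03773811647984527), np.float64(-0.10756225115182916), 16)]
[-0.1104  0.0018] [ 0.032  -0.0457  0.0051]
```

View pics/t2.png

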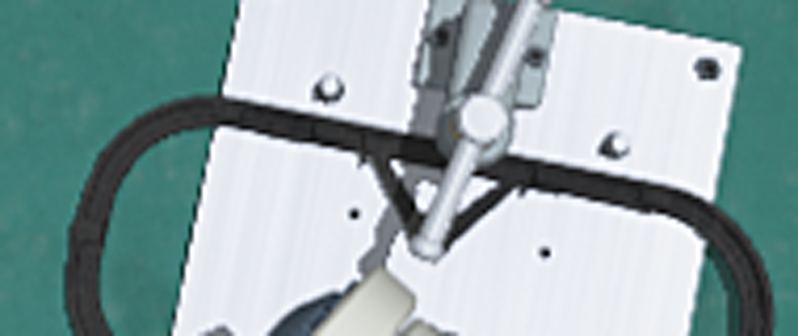

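The frame is now square to the plate. The far bar sits about 10 mm short of both pins, which are at crop px (328,88) and (615,145). I'll advance slowly and watch the force.

```bash

python3 -m pendant '[{"offset":[2,-0.4,0],"angular":[0,0,0],"hand":0},{"offset":[2,-0.4,0],"angular":[0,0,0],"hand":0},{"offset":[1,-0.2,0],"angular":[0,0,0],"hand":0},{"offset":[0.5,-0.1,0],"angular":[0,0,0],"hand":0},{"offset":[0.5,-0.1,0],"angular":[0,0,0],"hand":0}]'
python3 -m pendant '[{"offset":[0.5,-0.1,0],"angular":[0,0,0],"hand":0},{"offset":[0.5,-0.1,0],"angular":[0,0,0],"hand":0},{"offset":[0.5,-0.1,0],"angular":[0,0,0],"hand":0},{"offset":[0.3,-0.1,0],"angular":[0,0,0],"hand":0},{"offset":[0,0,0],"angular":[0,0,0],"hand":0}]'
python3 - <<'E'
from m import *
f=np.load("fix.npz");F,R=f["F"],f["R"]
s=r.observe();print((s["position"][:2]-F)@R,s["contact_force"],s["torque"])
E
```

```text
time: 5.37
position: [0.4037, -0.28, 0.0253]
eef_rot: [0.777, 0.63, -0.0, -0.0]
contact_force: [-1.5, -0.1, -0.7]
finger_gap: 0.0108
finger_force: 39.2
time: 5.78
position: [0.4057, -0.2805, 0.0253]
eef_rot: [0.777, 0.63, 0.0, 0.0]
contact_force: [0.8, 0.4, -1.1]
finger_gap: 0.0104
finger_force: 39.2
[-0.1039  0.002 ] [ 0.842   0.3718 -1.0801] [-0.0096  0.0165 -0.0052]
```

```bash
cat > o.py <<'E'
from h import *
f=np.load("fix.npz");s=r.observe();p=(s["position"][:2]-f["F"])@f["R"]*1e3;q=np.array(s["contact_force"][:2])@f["R"]
print("fix",p.round(2),"F",q.round(2),"tz",round(s["torque"][2],3))
E
python3 -m pendant '[{"offset":[0.4,-0.1,0],"angular":[0,0,0],"hand":0},{"offset":[0.4,-0.1,0],"angular":[0,0,0],"hand":0},{"offset":[0.4,-0.1,0],"angular":[0,0,0],"hand":0},{"offset":[0,0,0],"angular":[0,0,0],"hand":0},{"offset":[0,0,0],"angular":[0,0,0],"hand":0}]';python3 o.py
python3 -m pendant '[{"offset":[0.4,-0.1,0],"angular":[0,0,0],"hand":0},{"offset":[0.4,-0.1,0],"angular":[0,0,0],"hand":0},{"offset":[0,0,0],"angular":[0,0,0],"hand":0},{"offset":[0,0,0],"angular":[0,0,0],"hand":0},{"offset":[0,0,0],"angular":[0,0,0],"hand":0}]';python3 o.py
```

```text
time: 6.2
position: [0.4069, -0.2808, 0.0253]
eef_rot: [0.777, 0.63, 0.0, 0.0]
contact_force: [0.7, 0.0, -1.2]
finger_gap: 0.0105
finger_force: 39.2
fix [-102.69    2.03] F [0.66 0.15] tz 0.042
time: 6.62
position: [0.4073, -0.2809, 0.0252]
eef_rot: [0.777, 0.63, -0.0, -0.0]
contact_force: [-4.0, -1.0, -1.3]
finger_gap: 0.0106
finger_force: 39.2
fix [-102.27    2.08] F [-3.72 -1.82] tz -0.048
```

```bash

python3 -m pendant '[{"offset":[0.4,-0.1,0],"angular":[0,0,0],"hand":0},{"offset":[0.4,-0.1,0],"angular":[0,0,0],"hand":0},{"offset":[0,0,0],"angular":[0,0,0],"hand":0},{"offset":[0,0,0],"angular":[0,0,0],"hand":0},{"offset":[0,0,0],"angular":[0,0,0],"hand":0}]';python3 o.py
python3 -m pendant '[{"offset":[0.4,-0.1,0],"angular":[0,0,0],"hand":0},{"offset":[0.4,-0.1,0],"angular":[0,0,0],"hand":0},{"offset":[0,0,0],"angular":[0,0,0],"hand":0},{"offset":[0,0,0],"angular":[0,0,0],"hand":0},{"offset":[0,0,0],"angular":[0,0,0],"hand":0}]';python3 o.py
```

```text
time: 7.03
position: [0.4074, -0.2808, 0.0251]
eef_rot: [0.777, 0.63, -0.0, -0.001]
contact_force: [-9.8, -2.6, -0.6]
finger_gap: 0.0109
finger_force: 39.3
fix [-102.14    2.19] F [-9.02 -4.59] tz -0.06
time: 7.45
position: [0.4075, -0.2807, 0.0249]
eef_rot: [0.777, 0.63, -0.001, -0.002]
contact_force: [-13.5, -3.0, -0.6]
finger_gap: 0.0107
finger_force: 39.4
fix [-102.05    2.33] F [-12.57  -5.68] tz -0.026
```

The reaction force points from the left pin to the TCP, so only the left pin is touching. I'll back off slightly, turn the frame CCW and press again.

```bash

python3 -m pendant '[{"offset":[-1.2,0.3,0],"angular":[0,0,0],"hand":0},{"offset":[0,0,0],"angular":[0,0,0.3],"hand":0},{"offset":[0,0,0],"angular":[0,0,0.3],"hand":0},{"offset":[0,0,0],"angular":[0,0,0],"hand":0},{"offset":[0,0,0],"angular":[0,0,0],"hand":0}]';python3 o.py
python3 -m pendant '[{"offset":[0.4,-0.1,0],"angular":[0,0,0],"hand":0},{"offset":[0.4,-0.1,0],"angular":[0,0,0],"hand":0},{"offset":[0,0,0],"angular":[0,0,0],"hand":0},{"offset":[0,0,0],"angular":[0,0,0],"hand":0},{"offset":[0,0,0],"angular":[0,0,0],"hand":0}]';python3 o.py
python3 -m pendant '[{"offset":[0.4,-0.1,0],"angular":[0,0,0],"hand":0},{"offset":[0,0,0],"angular":[0,0,0],"hand":0},{"offset":[0,0,0],"angular":[0,0,0],"hand":0},{"offset":[0,0,0],"angular":[0,0,0],"hand":0},{"offset":[0,0,0],"angular":[0,0,0],"hand":0}]';python3 o.py
```

```text
time: 7.87
position: [0.4074, -0.2809, 0.0252]
eef_rot: [0.773, 0.634, -0.0, -0.001]
contact_force: [-7.8, -2.2, -0.1]
finger_gap: 0.0105
finger_force: 39.5
fix [-102.17    2.06] F [-7.18 -3.76] tz -0.26
time: 8.28
position: [0.4075, -0.2808, 0.025]
eef_rot: [0.773, 0.634, -0.0, -0.001]
contact_force: [-12.0, -3.8, -1.1]
finger_gap: 0.0108
finger_force: 39.6
fix [-102.06    2.18] F [-10.99  -6.16] tz -0.292
time: 8.7
position: [0.4076, -0.2808, 0.025]
eef_rot: [0.773, 0.634, -0.001, -0.002]
contact_force: [-14.6, -4.7, -0.8]
finger_gap: 0.0104
finger_force: 39.6
fix [-102.      2.24] F [-13.29  -7.6 ] tz -0.233
```

```bash

python3 -m pendant '[{"offset":[-1.5,0.3,0],"angular":[0,0,0],"hand":0},{"offset":[-1.5,0.3,0],"angular":[0,0,0],"hand":0},{"offset":[0,0,0],"angular":[0,0,0],"hand":0},{"offset":[0,0,0],"angular":[0,0,0],"hand":0},{"offset":[0,0,0],"angular":[0,0,0],"hand":0}]' | sed -n 3,4p;python3 o.py
python3 -m pendant '[{"offset":[0.5,-0.1,0],"angular":[0,0,0],"hand":0},{"offset":[0.5,-0.1,0],"angular":[0,0,0],"hand":0},{"offset":[0,0,0],"angular":[0,0,0],"hand":0},{"offset":[0,0,0],"angular":[0,0,0],"hand":0},{"offset":[0,0,0],"angular":[0,0,0],"hand":0}]'| sed -n 3,4p;python3 o.py
python3 -m pendant '[{"offset":[0.5,-0.1,0],"angular":[0,0,0],"hand":0},{"offset":[0.5,-0.1,0],"angular":[0,0,0],"hand":0},{"offset":[0,0,0],"angular":[0,0,0],"hand":0},{"offset":[0,0,0],"angular":[0,0,0],"hand":0},{"offset":[0,0,0],"angular":[0,0,0],"hand":0}]'| sed -n 3,4p;python3 o.py
```

```text
eef_rot: [0.773, 0.634, 0.0, 0.0]
contact_force: [0.3, 0.2, -0.5]
fix [-103.04    1.87] F [0.3  0.25] tz 0.04
eef_rot: [0.773, 0.634, -0.0, -0.0]
contact_force: [-3.6, 1.2, -1.1]
fix [-102.67    2.14] F [-3.74  0.45] tz -0.088
eef_rot: [0.773, 0.634, -0.0, -0.001]
contact_force: [-7.0, 4.8, -0.8]
fix [-102.35    2.5 ] F [-7.81  3.3 ] tz -0.13
```

```bash
cat >> o.py <<'E'
m=s["torque"][2]-0.158*q[1];print("L,R pin force",round((-q[0]+m/.075)/2,1),round((-q[0]-m/.075)/2,1))
E
python3 -m pendant '[{"offset":[-1,0.2,0],"angular":[0,0,0],"hand":0},{"offset":[-1.5,0.3,0],"angular":[0,0,-0.2],"hand":0},{"offset":[0,0,0],"angular":[0,0,-0.2],"hand":0},{"offset":[0,0,0],"angular":[0,0,0],"hand":0},{"offset":[0,0,0],"angular":[0,0,0],"hand":0}]' | sed -n 3,4p;python3 o.py
python3 -m pendant '[{"offset":[0.5,-0.1,0],"angular":[0,0,0],"hand":0},{"offset":[0.5,-0.1,0],"angular":[0,0,0],"hand":0},{"offset":[0.2,0,0],"angular":[0,0,0],"hand":0},{"offset":[0,0,0],"angular":[0,0,0],"hand":0},{"offset":[0,0,0],"angular":[0,0,0],"hand":0}]'| sed -n 3,4p;python3 o.py
python3 -m pendant '[{"offset":[0.5,-0.1,0],"angular":[0,0,0],"hand":0},{"offset":[0.5,-0.1,0],"angular":[0,0,0],"hand":0},{"offset":[0,0,0],"angular":[0,0,0],"hand":0},{"offset":[0,0,0],"angular":[0,0,0],"hand":0},{"offset":[0,0,0],"angular":[0,0,0],"hand":0}]'| sed -n 3,4p;python3 o.py
```

```text
eef_rot: [0.776, 0.631, 0.0, 0.0]
contact_force: [0.6, -0.2, -1.1]
fix [-103.41    1.66] F [ 0.66 -0.11] tz -0.018
L,R pin force -0.3 -0.3
eef_rot: [0.776, 0.631, 0.0, 0.0]
contact_force: [-0.0, -0.4, -1.3]
fix [-102.53    1.92] F [ 0.06 -0.4 ] tz -0.067
L,R pin force -0.1 -0.0
eef_rot: [0.776, 0.631, -0.0, -0.001]
contact_force: [-4.9, 0.8, -0.6]
fix [-102.18    2.22] F [-5.  -0.2] tz -0.107
L,R pin force 2.0 3.0
```

```bash

python3 -m pendant '[{"offset":[0.4,-0.1,0],"angular":[0,0,0],"hand":0},{"offset":[0,0,0],"angular":[0,0,0],"hand":0},{"offset":[0,0,0],"angular":[0,0,0],"hand":0},{"offset":[0,0,0],"angular":[0,0,0],"hand":0},{"offset":[0,0,0],"angular":[0,0,0],"hand":0}]'| sed -n 3,4p;python3 o.py
python3 -m pendant '[{"offset":[-0.8,0.2,0],"angular":[0,0,0],"hand":0},{"offset":[0,0,0],"angular":[0,0,0],"hand":0},{"offset":[0,0,0],"angular":[0,0,0],"hand":0},{"offset":[0,0,0],"angular":[0,0,0],"hand":0},{"offset":[0,0,0],"angular":[0,0,0],"hand":0}]'| sed -n 3,4p;python3 o.py
python3 -m pendant '[{"offset":[0,0,0],"angular":[0,0,0],"hand":0.1},{"offset":[0,0,0],"angular":[0,0,0],"hand":0.2},{"offset":[0,0,0],"angular":[0,0,0],"hand":0.3},{"offset":[0,0,0],"angular":[0,0,0],"hand":0.4},{"offset":[0,0,0],"angular":[0,0,0],"hand":0.5}]'| sed -n 2,5p;python3 o.py
python3 - <<'E'
from m import *
f=np.load("fix.npz");F,R=f["F"],f["R"]
I,D=r.grab_frame("top")
cv2.imwrite("pics/t3.png",cv2.resize(I[200:280,240:430],None,fx=4.2,fy=4.2,interpolation=cv2.INTER_CUBIC)[:,:,::-1])
I[345:]=255
print(bars(I,F,R,(.047,),.012))
print(r.observe()["qpos"])
E
```

```text
eef_rot: [0.776, 0.631, -0.0, -0.001]
contact_force: [-7.9, 1.0, -2.0]
fix [-102.14    2.26] F [-7.94 -0.69] tz -0.054
L,R pin force 4.3 3.6
eef_rot: [0.776, 0.631, -0.0, -0.0]
contact_force: [-4.6, 1.9, -1.3]
fix [-102.19    2.09] F [-4.87  0.89] tz -0.069
L,R pin force 1.0 3.8
position: [0.4079, -0.2813, 0.0254]
eef_rot: [0.776, 0.631, 0.0, 0.001]
contact_force: [0.0, 0.0, 0.0]
finger_gap: 0.0423
fix [-101.54    1.77] F [0.   0.02] tz -0.041
L,R pin force -0.3 0.3
[(np.float64(0.047129951269991005), np.float64(-0.19249892902134286), 21)]
[-0.7244  0.6532  1.8646  0.      0.623  -0.5199]
```

View pics/t3.png

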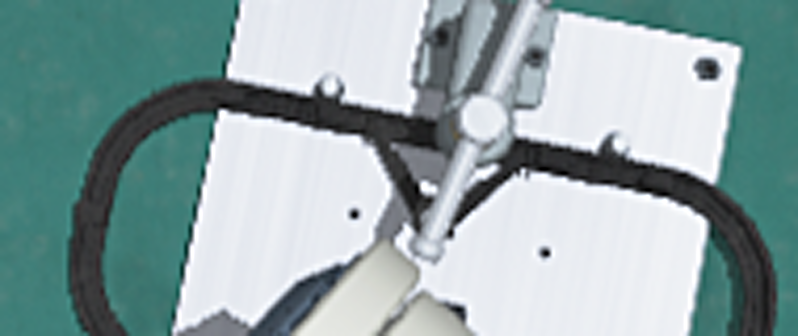

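The far bar now touches both pins, at crop px (328,88) and (615,145). Next is the handle: rise, close the fingers, and drop in behind the near end on its clockwise-push side.

```bash

python3 -m pendant '[{"offset":[0,0,10],"angular":[0,0,0],"hand":0.5},{"offset":[0,0,25],"angular":[0,0,0],"hand":0.5},{"offset":[0,0,30],"angular":[0,0,0],"hand":0},{"offset":[0,0,35],"angular":[0,0,0],"hand":0},{"offset":[0,0,30],"angular":[0,0,0],"hand":0}]' 40| sed -n 2,5p
python3 -m pendant '[{"offset":[20,-10,0],"angular":[0,0,0],"hand":0},{"offset":[21,-11,0],"angular":[0,0,0],"hand":0},{"offset":[21,-11,0],"angular":[0,0,0],"hand":0},{"offset":[20,-10,0],"angular":[0,0,0],"hand":0},{"offset":[20,-10,0],"angular":[0,0,0],"hand":0}]'| sed -n 2,5p
python3 -m pendant '[{"offset":[0,0,-15],"angular":[0,0,0],"hand":0},{"offset":[0,0,-15],"angular":[0,0,0],"hand":0},{"offset":[0,0,-10],"angular":[0,0,0],"hand":0},{"offset":[0,0,-6],"angular":[0,0,0],"hand":0},{"offset":[0,0,0],"angular":[0,0,0],"hand":0}]'| sed -n 2,5p
cat > c.py <<'E'
import sys
from h import *
s=r.observe();A=np.array([.5563,-.3146]);d=np.array(s["position"][:2])-A;f=s["contact_force"];t=s["torque"][2]
M=d[0]*f[1]-d[1]*f[0]+t
print("t",round(s["time"],1),"R",round(np.hypot(*d)*1e3,1),"ang",round(np.degrees(np.arctan2(d[1],d[0])),1),"z",round(s["position"][2],4),"F",np.round(f,1),"tz",round(t,3),"M",round(M,3))
if len(sys.argv)>1 and M>float(sys.argv[1]): print("STOP");sys.exit(1)
E
python3 c.py; python3 - <<'E'
import numpy as np
for st,s,n in((202,15,25),):
    a=np.radians(st-s*np.arange(n+1));p=50*np.c_[np.cos(a),np.sin(a)];print(np.diff(p,axis=0).round(1).tolist())
E
```

```text
position: [0.4074, -0.2809, 0.1579]
eef_rot: [0.776, 0.631, 0.0, 0.0]
contact_force: [0.7, -0.9, -0.2]
finger_gap: 0.0068
position: [0.5104, -0.3334, 0.1563]
eef_rot: [0.776, 0.631, 0.0, 0.0]
contact_force: [0.3, -0.9, 0.0]
finger_gap: -0.0002
position: [0.5088, -0.3325, 0.1085]
eef_rot: [0.776, 0.631, -0.0, -0.001]
contact_force: [0.1, 0.5, 0.0]
finger_gap: -0.0
t 13.8 R 50.7 ang -159.3 z 0.1085 F [0.1 0.5 0. ] tz 0.026 M 0.002
[[-3.3, 12.6], [0.1, 13.1], [3.5, 12.6], [6.6, 11.2], [9.3, 9.1], [11.4, 6.4], [12.6, 3.3], [13.1, -0.1], [12.6, -3.5], [11.2, -6.6], [9.1, -9.3], [6.4, -11.4], [3.3, -12.6], [-0.1, -13.1], [-3.5, -12.6], [-6.6, -11.2], [-9.3, -9.1], [-11.4, -6.4], [-12.6, -3.3], [-13.1, 0.1], [-12.6, 3.5], [-11.2, 6.6], [-9.1, 9.3], [-6.4, 11.4], [-3.3, 12.6]]
```

```bash

python3 -m pendant '[{"offset":[-3.3,12.6,0],"angular":[0,0,0],"hand":0},{"offset":[0.1,13.1,0],"angular":[0,0,0],"hand":0},{"offset":[3.5,12.6,0],"angular":[0,0,0],"hand":0},{"offset":[6.6,11.2,0],"angular":[0,0,0],"hand":0},{"offset":[9.3,9.1,0],"angular":[0,0,0],"hand":0}]' >/dev/null; python3 c.py 0.2 &&
python3 -m pendant '[{"offset":[11.4,6.4,0],"angular":[0,0,0],"hand":0},{"offset":[12.6,3.3,0],"angular":[0,0,0],"hand":0},{"offset":[13.1,-0.1,0],"angular":[0,0,0],"hand":0},{"offset":[0,0,0],"angular":[0,0,0],"hand":0},{"offset":[0,0,0],"angular":[0,0,0],"hand":0}]' >/dev/null; python3 c.py
python3 - <<'E'
from h import *
I,D=r.grab_frame("scene");cv2.imwrite("pics/s4.png",cv2.resize(I[180:360,220:460],None,fx=3.3,fy=3.3)[:,:,::-1])
E
```

```text
t 14.2 R 51.4 ang 125.9 z 0.1098 F [-0.8 -1.1  0.2] tz -0.037 M 0.03
t 14.6 R 50.9 ang 81.6 z 0.1091 F [-0.4  0.8 -0.6] tz -0.033 M -0.009
```

View pics/s4.png

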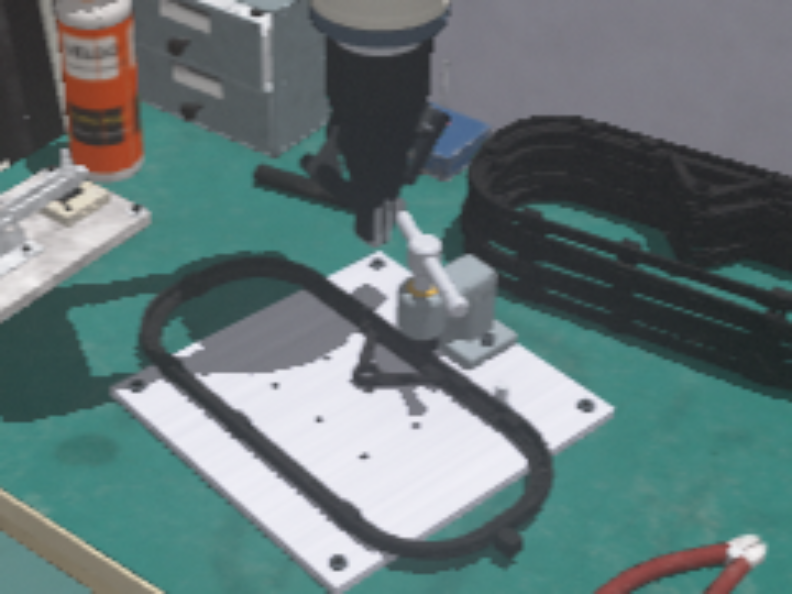

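The fingers have hold of the handle's end from behind and it turns, now about 100° in. The frame has stayed home. I'll continue with torque checks.

```bash

python3 -m pendant '[{"offset":[12.6,-3.5,0],"angular":[0,0,0],"hand":0},{"offset":[11.2,-6.6,0],"angular":[0,0,0],"hand":0},{"offset":[9.1,-9.3,0],"angular":[0,0,0],"hand":0},{"offset":[6.4,-11.4,0],"angular":[0,0,0],"hand":0},{"offset":[0,0,0],"angular":[0,0,0],"hand":0}]' >/dev/null; python3 c.py
python3 - <<'E'
import numpy as np
a=np.radians(22-6*np.arange(61));p=50*np.c_[np.cos(a),np.sin(a)];d=np.diff(p,axis=0).round(1)
for i in range(0,60,3):print(22-6*i,d[i:i+3].tolist())
E
```

```text
t 15.1 R 49.4 ang 20.6 z 0.1092 F [-0.9  0.7  0.5] tz 0.019 M 0.067
22 [[1.7, -4.9], [1.2, -5.1], [0.6, -5.2]]
4 [[0.1, -5.2], [-0.5, -5.2], [-1.0, -5.1]]
-14 [[-1.5, -5.0], [-2.0, -4.8], [-2.5, -4.6]]
-32 [[-3.0, -4.3], [-3.4, -3.9], [-3.8, -3.6]]
-50 [[-4.2, -3.1], [-4.5, -2.7], [-4.7, -2.2]]
-68 [[-4.9, -1.7], [-5.1, -1.2], [-5.2, -0.6]]
-86 [[-5.2, -0.1], [-5.2, 0.5], [-5.1, 1.0]]
-104 [[-5.0, 1.5], [-4.8, 2.0], [-4.6, 2.5]]
-122 [[-4.3, 3.0], [-3.9, 3.4], [-3.6, 3.8]]
-140 [[-3.1, 4.2], [-2.7, 4.5], [-2.2, 4.7]]
-158 [[-1.7, 4.9], [-1.2, 5.1], [-0.6, 5.2]]
-176 [[-0.1, 5.2], [0.5, 5.2], [1.0, 5.1]]
-194 [[1.5, 5.0], [2.0, 4.8], [2.5, 4.6]]
-212 [[3.0, 4.3], [3.4, 3.9], [3.8, 3.6]]
-230 [[4.2, 3.1], [4.5, 2.7], [4.7, 2.2]]
-248 [[4.9, 1.7], [5.1, 1.2], [5.2, 0.6]]
-266 [[5.2, 0.1], [5.2, -0.5], [5.1, -1.0]]
-284 [[5.0, -1.5], [4.8, -2.0], [4.6, -2.5]]
-302 [[4.3, -3.0], [3.9, -3.4], [3.6, -3.8]]
-320 [[3.1, -4.2], [2.7, -4.5], [2.2, -4.7]]
```

```bash

python3 -m pendant '[{"offset":[1.7,-4.9,0],"angular":[0,0,0],"hand":0},{"offset":[1.2,-5.1,0],"angular":[0,0,0],"hand":0},{"offset":[0.6,-5.2,0],"angular":[0,0,0],"hand":0},{"offset":[0,0,0],"angular":[0,0,0],"hand":0},{"offset":[0,0,0],"angular":[0,0,0],"hand":0}]' >/dev/null; python3 c.py 0.13 &&
python3 -m pendant '[{"offset":[0.1,-5.2,0],"angular":[0,0,0],"hand":0},{"offset":[-0.5,-5.2,0],"angular":[0,0,0],"hand":0},{"offset":[-1.0,-5.1,0],"angular":[0,0,0],"hand":0},{"offset":[0,0,0],"angular":[0,0,0],"hand":0},{"offset":[0,0,0],"angular":[0,0,0],"hand":0}]' >/dev/null && python3 c.py 0.13 &&
python3 -m pendant '[{"offset":[-1.5,-5.0,0],"angular":[0,0,0],"hand":0},{"offset":[-2.0,-4.8,0],"angular":[0,0,0],"hand":0},{"offset":[-2.5,-4.6,0],"angular":[0,0,0],"hand":0},{"offset":[0,0,0],"angular":[0,0,0],"hand":0},{"offset":[0,0,0],"angular":[0,0,0],"hand":0}]' >/dev/null && python3 c.py 0.13 &&
python3 -m pendant '[{"offset":[-3.0,-4.3,0],"angular":[0,0,0],"hand":0},{"offset":[-3.4,-3.9,0],"angular":[0,0,0],"hand":0},{"offset":[-3.8,-3.6,0],"angular":[0,0,0],"hand":0},{"offset":[0,0,0],"angular":[0,0,0],"hand":0},{"offset":[0,0,0],"angular":[0,0,0],"hand":0}]' >/dev/null && python3 c.py 0.13 &&
python3 -m pendant '[{"offset":[-4.2,-3.1,0],"angular":[0,0,0],"hand":0},{"offset":[-4.5,-2.7,0],"angular":[0,0,0],"hand":0},{"offset":[-4.7,-2.2,0],"angular":[0,0,0],"hand":0},{"offset":[0,0,0],"angular":[0,0,0],"hand":0},{"offset":[0,0,0],"angular":[0,0,0],"hand":0}]' >/dev/null && python3 c.py 0.13 &&
python3 -m pendant '[{"offset":[-4.9,-1.7,0],"angular":[0,0,0],"hand":0},{"offset":[-5.1,-1.2,0],"angular":[0,0,0],"hand":0},{"offset":[-5.2,-0.6,0],"angular":[0,0,0],"hand":0},{"offset":[0,0,0],"angular":[0,0,0],"hand":0},{"offset":[0,0,0],"angular":[0,0,0],"hand":0}]' >/dev/null && python3 c.py 0.13
```

```text
t 15.5 R 49.2 ang 4.1 z 0.1094 F [0.6 0.6 0.6] tz -0.022 M 0.004
t 15.9 R 49.4 ang -14.3 z 0.1093 F [-0.3  0.4 -0.2] tz 0.028 M 0.041
t 16.3 R 49.4 ang -32.5 z 0.1093 F [-0.6 -0.3 -0. ] tz 0.014 M -0.015
t 16.7 R 49.5 ang -50.7 z 0.1093 F [-0.   0.5 -0.1] tz 0.027 M 0.042
t 17.1 R 49.5 ang -68.8 z 0.1094 F [ 0.6  0.2 -0.2] tz 0.039 M 0.07
t 17.6 R 49.6 ang -86.9 z 0.1093 F [-0.1 -0.3  0.4] tz -0.038 M -0.043
```

```bash

python3 -m pendant '[{"offset":[0,0,0],"angular":[0,0,0],"hand":0},{"offset":[0,0,0],"angular":[0,0,0],"hand":0},{"offset":[-5.2,-0.1,0],"angular":[0,0,0],"hand":0},{"offset":[-5.2,0.5,0],"angular":[0,0,0],"hand":0},{"offset":[-5.1,1.0,0],"angular":[0,0,0],"hand":0}]' >/dev/null; python3 c.py 0.13 &&
python3 -m pendant '[{"offset":[0,0,0],"angular":[0,0,0],"hand":0},{"offset":[0,0,0],"angular":[0,0,0],"hand":0},{"offset":[-5.0,1.5,0],"angular":[0,0,0],"hand":0},{"offset":[-4.8,2.0,0],"angular":[0,0,0],"hand":0},{"offset":[-4.6,2.5,0],"angular":[0,0,0],"hand":0}]' >/dev/null && python3 c.py 0.13 &&
python3 -m pendant '[{"offset":[0,0,0],"angular":[0,0,0],"hand":0},{"offset":[0,0,0],"angular":[0,0,0],"hand":0},{"offset":[-4.3,3.0,0],"angular":[0,0,0],"hand":0},{"offset":[-3.9,3.4,0],"angular":[0,0,0],"hand":0},{"offset":[-3.6,3.8,0],"angular":[0,0,0],"hand":0}]' >/dev/null && python3 c.py 0.13 &&
python3 -m pendant '[{"offset":[0,0,0],"angular":[0,0,0],"hand":0},{"offset":[0,0,0],"angular":[0,0,0],"hand":0},{"offset":[-3.1,4.2,0],"angular":[0,0,0],"hand":0},{"offset":[-2.7,4.5,0],"angular":[0,0,0],"hand":0},{"offset":[-2.2,4.7,0],"angular":[0,0,0],"hand":0}]' >/dev/null && python3 c.py 0.13
```

```text
t 18.0 R 49.7 ang -105.0 z 0.1093 F [ 1.6 -0.4  0.7] tz 0.049 M 0.132
STOP
```

```bash

python3 -m pendant '[{"offset":[0,0,0],"angular":[0,0,0],"hand":0},{"offset":[0,0,0],"angular":[0,0,0],"hand":0},{"offset":[-2.5,0.7,0],"angular":[0,0,0],"hand":0},{"offset":[-2.5,0.8,0],"angular":[0,0,0],"hand":0},{"offset":[-2.4,0.9,0],"angular":[0,0,0],"hand":0}]' >/dev/null; python3 c.py 0.15 &&
python3 -m pendant '[{"offset":[0,0,0],"angular":[0,0,0],"hand":0},{"offset":[0,0,0],"angular":[0,0,0],"hand":0},{"offset":[-2.4,1.0,0],"angular":[0,0,0],"hand":0},{"offset":[-2.4,1.1,0],"angular":[0,0,0],"hand":0},{"offset":[-2.3,1.3,0],"angular":[0,0,0],"hand":0}]' >/dev/null && python3 c.py 0.15 &&
python3 -m pendant '[{"offset":[0,0,0],"angular":[0,0,0],"hand":0},{"offset":[0,0,0],"angular":[0,0,0],"hand":0},{"offset":[-4.3,3.0,0],"angular":[0,0,0],"hand":0},{"offset":[-3.9,3.4,0],"angular":[0,0,0],"hand":0},{"offset":[-3.6,3.8,0],"angular":[0,0,0],"hand":0}]' >/dev/null && python3 c.py 0.14 &&
python3 -m pendant '[{"offset":[0,0,0],"angular":[0,0,0],"hand":0},{"offset":[0,0,0],"angular":[0,0,0],"hand":0},{"offset":[-3.1,4.2,0],"angular":[0,0,0],"hand":0},{"offset":[-2.7,4.5,0],"angular":[0,0,0],"hand":0},{"offset":[-2.2,4.7,0],"angular":[0,0,0],"hand":0}]' >/dev/null && python3 c.py 0.14 &&
python3 -m pendant '[{"offset":[0,0,0],"angular":[0,0,0],"hand":0},{"offset":[0,0,0],"angular":[0,0,0],"hand":0},{"offset":[-1.7,4.9,0],"angular":[0,0,0],"hand":0},{"offset":[-1.2,5.1,0],"angular":[0,0,0],"hand":0},{"offset":[-0.6,5.2,0],"angular":[0,0,0],"hand":0}]' >/dev/null && python3 c.py 0.14 &&
python3 -m pendant '[{"offset":[0,0,0],"angular":[0,0,0],"hand":0},{"offset":[0,0,0],"angular":[0,0,0],"hand":0},{"offset":[-0.1,5.2,0],"angular":[0,0,0],"hand":0},{"offset":[0.5,5.2,0],"angular":[0,0,0],"hand":0},{"offset":[1.0,5.1,0],"angular":[0,0,0],"hand":0}]' >/dev/null && python3 c.py 0.14
```

```text
t 18.4 R 49.7 ang -113.6 z 0.1093 F [ 1.1 -1.1 -0.3] tz -0.013 M 0.06
t 18.8 R 50.1 ang -122.8 z 0.1092 F [ 0.4 -0.1 -0.6] tz 0.019 M 0.041
t 19.2 R 50.3 ang -141.1 z 0.1092 F [ 1.4 -1.   0.1] tz -0.042 M 0.04
t 19.6 R 50.4 ang -158.8 z 0.1093 F [ 1.1 -0.5 -0.3] tz -0.011 M 0.03
t 20.1 R 50.4 ang -176.6 z 0.1093 F [ 0.9 -1.1  0. ] tz -0.074 M -0.014
t 20.5 R 50.4 ang 165.6 z 0.1093 F [-0.7 -0.6  0.7] tz -0.002 M 0.037
```

```bash

python3 -m pendant '[{"offset":[0,0,0],"angular":[0,0,0],"hand":0},{"offset":[0,0,0],"angular":[0,0,0],"hand":0},{"offset":[1.5,5.0,0],"angular":[0,0,0],"hand":0},{"offset":[2.0,4.8,0],"angular":[0,0,0],"hand":0},{"offset":[2.5,4.6,0],"angular":[0,0,0],"hand":0}]' >/dev/null; python3 c.py 0.13 &&
python3 -m pendant '[{"offset":[0,0,0],"angular":[0,0,0],"hand":0},{"offset":[0,0,0],"angular":[0,0,0],"hand":0},{"offset":[3.0,4.3,0],"angular":[0,0,0],"hand":0},{"offset":[3.4,3.9,0],"angular":[0,0,0],"hand":0},{"offset":[3.8,3.6,0],"angular":[0,0,0],"hand":0}]' >/dev/null && python3 c.py 0.13 &&
python3 -m pendant '[{"offset":[0,0,0],"angular":[0,0,0],"hand":0},{"offset":[0,0,0],"angular":[0,0,0],"hand":0},{"offset":[4.2,3.1,0],"angular":[0,0,0],"hand":0},{"offset":[4.5,2.7,0],"angular":[0,0,0],"hand":0},{"offset":[4.7,2.2,0],"angular":[0,0,0],"hand":0}]' >/dev/null && python3 c.py 0.13 &&
python3 -m pendant '[{"offset":[0,0,0],"angular":[0,0,0],"hand":0},{"offset":[0,0,0],"angular":[0,0,0],"hand":0},{"offset":[4.9,1.7,0],"angular":[0,0,0],"hand":0},{"offset":[5.1,1.2,0],"angular":[0,0,0],"hand":0},{"offset":[5.2,0.6,0],"angular":[0,0,0],"hand":0}]' >/dev/null && python3 c.py 0.13 &&
python3 -m pendant '[{"offset":[0,0,0],"angular":[0,0,0],"hand":0},{"offset":[0,0,0],"angular":[0,0,0],"hand":0},{"offset":[5.2,0.1,0],"angular":[0,0,0],"hand":0},{"offset":[5.2,-0.5,0],"angular":[0,0,0],"hand":0},{"offset":[5.1,-1.0,0],"angular":[0,0,0],"hand":0}]' >/dev/null && python3 c.py 0.13
```

```text
t 20.9 R 50.5 ang 147.8 z 0.1093 F [-0.1 -1.6  0.9] tz -0.057 M 0.016
t 21.3 R 50.4 ang 130.0 z 0.1093 F [-0.6 -1.2  0.9] tz 0.044 M 0.108
t 21.7 R 50.2 ang 112.1 z 0.1093 F [-1.8 -2.4  0.1] tz -0.012 M 0.114
t 22.1 R 50.1 ang 94.3 z 0.1093 F [-3.4 -0.9  1. ] tz -0.048 M 0.126
t 22.6 R 49.9 ang 77.3 z 0.109 F [-8.3  0.3  0.6] tz -0.046 M 0.361
STOP
```

The torque is about 0.36 N m, which is firm and below crushing. I'll back off without turning it further and retreat.

```bash

python3 -m pendant '[{"offset":[-6,1.5,0],"angular":[0,0,0],"hand":0},{"offset":[-6,1.5,0],"angular":[0,0,0],"hand":0},{"offset":[0,0,20],"angular":[0,0,0],"hand":0},{"offset":[0,0,30],"angular":[0,0,0],"hand":0},{"offset":[0,0,30],"angular":[0,0,0],"hand":0}]' ; python3 c.py
python3 -m pendant '[{"offset":[-15,-5,30],"angular":[0,0,0],"hand":0},{"offset":[-25,-15,20],"angular":[0,0,0],"hand":0},{"offset":[-35,-30,0],"angular":[0,0,0],"hand":0},{"offset":[-35,-35,0],"angular":[0,0,0],"hand":0},{"offset":[-35,-35,0],"angular":[0,0,0],"hand":0}]'>/dev/null
python3 -m pendant '[{"offset":[-35,-35,0],"angular":[0,0,0],"hand":0},{"offset":[-35,-35,0],"angular":[0,0,0],"hand":0},{"offset":[-20,-35,0],"angular":[0,0,0],"hand":0},{"offset":[0,-35,0],"angular":[0,0,0],"hand":0},{"offset":[0,-10,0],"angular":[0,0,0],"hand":0}]'
python3 - <<'E'
from m import *
f=np.load("fix.npz");F,R=f["F"],f["R"]
I,D=r.grab_frame("top")
cv2.imwrite("pics/t5.png",cv2.resize(I[160:370,200:480],None,fx=2.85,fy=2.85,interpolation=cv2.INTER_CUBIC)[:,:,::-1])
I[345:]=255
print(bars(I,F,R,(.047,-.105),.012))
I,D=r.grab_frame("scene");cv2.imwrite("pics/s5.png",cv2.resize(I[200:350,250:450],None,fx=4,fy=4)[:,:,::-1])
E
```

```text
time: 22.97
position: [0.5547, -0.2627, 0.1897]
eef_rot: [0.776, 0.631, -0.0, -0.001]
contact_force: [0.9, -0.3, -0.5]
finger_gap: 0.0001
finger_force: 0.0
t 23.0 R 51.9 ang 91.8 z 0.1897 F [ 0.9 -0.3 -0.5] tz 0.018 M -0.029
time: 23.8
position: [0.3443, -0.5124, 0.2395]
eef_rot: [0.777, 0.63, -0.0, 0.001]
contact_force: [-0.8, 0.9, -0.4]
finger_gap: 0.0001
finger_force: 0.0
[(np.float64(0.047679906015502704), np.float64(-0.41099880775677333), 21), (np.float64(-0.10039067017644773), np.float64(-0.11222540192979029), 21)]
```

View pics/t5.png

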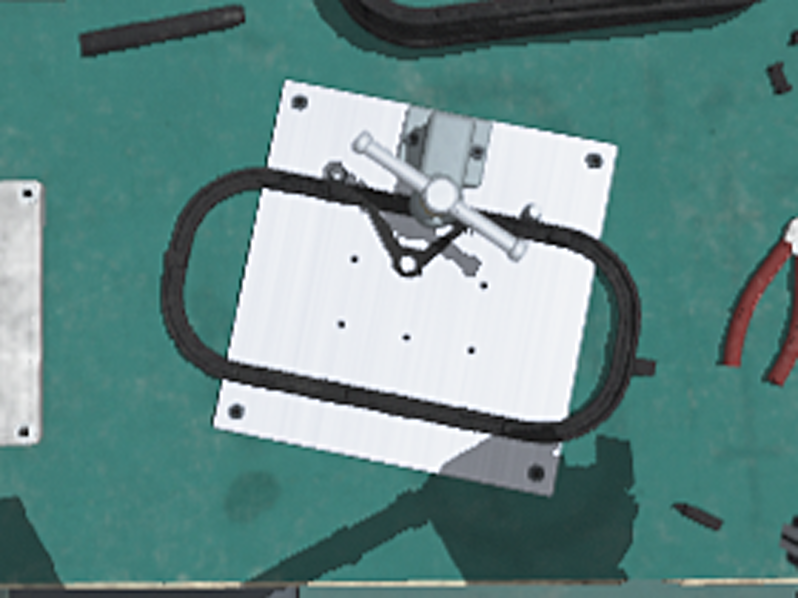

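View pics/s5.png

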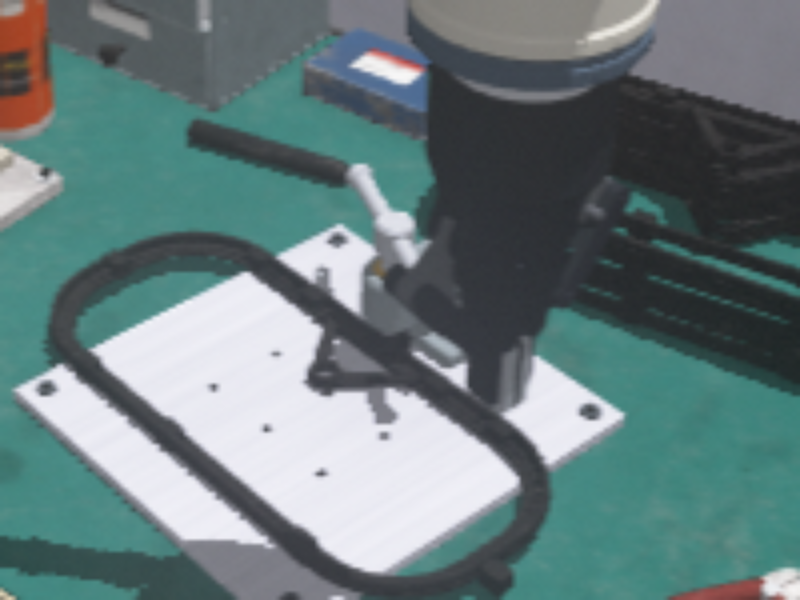

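Both views show the frame home against both pins, the foot down on the far bar, and the cutters and marker where they were. The spray can is untouched as well. The gripper is clear.

```bash
python3 -c "
from bench import r
print(r.job_done())"
```

```text
the job is handed in; nothing more can be done
None
```

The frame is home and square against both locating pins and clamped at about 0.36 N m, above the 0.25 N m firm hold and below the 0.5 N m that crushes it; the handle is released, the cutters, marker and spray can were left alone, and the job was handed in at about 24 s.

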